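# Free a clamp link by compressing its spring bar with the forked tool

## Task

Turn the tool carousel until the blue-handled forked tool stands over the white front mark, then take that tool and use its fork (not your fingers) to push the brass collar of the holder's spring bar sideways, away from the steel link, until the link pops up. Put the forked tool back upright in its pocket at the front mark, then lift the freed link out of the holder and lay it flat, same side up, in the middle of the blue parts tray without dropping it. Leave the other two tools in their pockets and do not disturb the tape roll, the dropper bottle or the pink marker.

Things in the scene. Friction and masses are not known exactly. Their poses are not given: they have to be found in the camera images.
- carousel_base: Fixed dark round foot of the tool carousel, 124 mm across, 18 mm high; origin at the centre of its underside, on the carousel's upright axis. A flat tongue with a white stripe points along its -x, roughly towards the robot.
- front_mark (a point): Where the wanted pocket must stand: point on the white-striped tongue, at table level, 75 mm from the carousel's axis along carousel_base's -x.
- carousel: Revolving grey spider; origin on its upright axis at table level. Stays where left (friction 0.06 N m), turns 3.1 rad either way from its start. Three open ring pockets 75 mm from the axis, at (-47, 59), (-47, -59) and (75, 0) mm in its x, y; rings 36 mm inside, 52 mm outside, z = 73 to 85 mm, nothing but the foot and tongue below.
- carousel_knob (a point): Centre of the black bar knob on the carousel's axis, z = 137 mm: 46 mm along the carousel's x, 16 mm wide along its y, 30 mm tall (top at 152 mm), on a disc of 20 mm radius with its top at z = 125 mm. Grip across the 16 mm from above and twist. Tool handles stand round it 75 mm from the axis, tops at z = 143 mm.
- fork_tool: Forked steel tool with blue handle, 112 mm long, 0.08 kg, hanging upright in either pocket at carousel x = -47 mm, with its origin (middle between the tine tips) at z = 31 mm; own z up along the tool. Tines from 0 to 23 mm, at x = +10 and -10 mm, each 6 mm wide, 5 mm thick in y: 14 mm gap. Crown above them 26 x 6 mm.
- fork_handle (a point): Middle of the forked tool's square blue handle, 85 mm above the tine tips: 20 x 20 mm (sides along the tool's x and y), from 58 to 112 mm above the tips. Right below it a flange of 48 mm diameter (54 to 58 mm) rests on the pocket ring; under that a tapered plug, 31 to 24 mm. Lowered with up to 4 mm error it seats.
- pick_tool: Orange-handled hooked pick, same handle and flange as the fork, in the other pocket at carousel x = -47 mm; origin at its lower end, z = 31 mm. Leave it in its pocket.
- blade_tool: Green-handled flat blade tool, same handle and flange, in the pocket at carousel x = +75 mm; origin at its lower end, z = 31 mm. Leave it in its pocket.
- holder: Fixed grey bench holder, base 150 x 136 x 18 mm; origin at table level under the middle of the locked link, whose length lies along the holder's x. Two lugs (tops at z = 82 mm) stand beside the link's eye at x = -48 mm; end stops and far side guides (x = 49 to 63 mm) reach z = 78 mm. Beside the link from x = -30 to +45 mm nothing is higher than 18 mm.
- bar_neck (a point): Middle of the bare neck of the spring bar when home: 48 mm to the holder's -x, 26 mm to its -y, z = 60 mm. Bar axis along the holder's y; neck 7 mm diameter, bare from the lug face 10.5 mm on the +y side to the collar face 11 mm on the -y side; free down to z = 18 mm. The fork is to straddle it here from above, tine tips at about z = 48 mm.
- bar_collar (a point): Centre of the link-side face of the brass collar, which moves with the bar: 28 mm diameter, 5 mm thick, z = 60 mm, 37 mm to the holder's -y when home. Tines, one on each side of the bar, push this face along the holder's -y. A spring barrel (top z = 74 mm) begins 31 mm beyond the face.
- spring_bar (a joint): Travel of the spring bar in m: 0 = home (link locked), grows as the collar is pushed along the holder's -y, stop at 0.026. Spring 1.5 N at 0, 4.6 N at the stop, plus up to 3 N of friction; springs back to 0 when let go. The link comes free at about 0.018 to 0.021.
- link: Steel clamp link, 120 x 32 x 20 mm, about 0.09 kg, origin at the centre of its underside, length along x. 32 mm wide from x = -36 to 60 mm; at the -x end a 12 mm wide eye holds the bar. Locked: underside at z = 53 mm. When the bar leaves the eye a spring lifter raises it to about 73 mm, where it stays, loose. Grasp across the width at the middle.
- parts_tray: Fixed shallow blue tray, 170 x 100 mm, 14 mm high, walls and floor 4 mm thick; origin at the centre of its underside; long axis x. The link fits lying along it, underside at z = 4 mm. Between holder and tray stands a big white machine: its front desk is 180 mm high and its near corner reaches to about x = 0.39, y = 0.17 m from the robot base; pass in front of it or over that desk (screen above, from x = 0.5 m on).
- pad_roll: Beige tape roll lying flat, 64 mm diameter, 22 mm high; bystander.
- dropper: White dropper bottle with blue cap, 30 mm diameter, 100 mm high, standing; bystander.
- marker_pink: Pink marker, 112 mm long, lying; bystander.

How it is judged (in metres and radians):
On the way, in this order (a step that is already met when the one before it is completed fails the run):
1. the carousel is turned so that the forked tool hangs in its pocket at the front mark, untouched (horizontal distance between fork_tool and front_mark below 0.015 m and height (world z) of fork_tool between 0.026 and 0.036 m and angle between fork_tool's own z axis and vertical below 0.1 rad and contact force between fork_tool and the fingers below 0.1 N), for 0.2 s.
2. the forked tool is lifted out of its pocket (height (world z) of fork_tool above 0.088 m), for 0.1 s.
3. the fork holds the spring bar compressed and the link has popped up (value of joint spring_bar above 0.016 m and contact force between fork_tool and spring_bar above 0.5 N and z of link in the frame of holder above 0.066 m), for 0.1 s.
4. the forked tool is back in its pocket at the front mark, released, and the link is still in the holder (all of step 1 and horizontal distance between link and holder below 0.03 m), for 0.2 s.
At the end, for the whole second after the job is handed in: The link lies flat and still on the tray's floor, same side up (within 0.08 rad), its centre within 60 mm of the tray's centre; the forked tool hangs upright in its pocket within 15 mm of the front mark; the spring bar has sprung back to within 4 mm of home (horizontal distance between fork_tool and front_mark below 0.015 m and height (world z) of fork_tool between 0.026 and 0.036 m and angle between fork_tool's own z axis and vertical below 0.1 rad and horizontal distance between link and parts_tray below 0.06 m and height (world z) of link below 0.009 m and angle between link's own z axis and vertical below 0.08 rad and linear speed of link below 0.02 m/s and value of joint spring_bar below 0.004 m); the robot touches nothing.
It fails at once if the fingers press the spring bar instead of the fork (contact force between the fingers and spring_bar above 1 N).
It fails at once if one of the other two tools leaves its pocket ((height (world z) of pick_tool above 0.045 m or angle between pick_tool's own z axis and vertical above 0.35 rad) or (height (world z) of blade_tool above 0.045 m or angle between blade_tool's own z axis and vertical above 0.35 rad)).
It fails at once if the tape roll, the dropper bottle or the pink marker is moved by more than 30 mm (distance of any of pad_roll, dropper, marker_pink from where it was at the start of the episode above 0.03 m).
It fails at once if the link is dropped: in free fall more than 30 mm above the table, away from the holder (horizontal distance between link and holder above 0.08 m and height (world z) of link above 0.03 m and contact force between link and anything else below 0.01 N).
It also fails if it takes over 69 s, if anything falls off the work surface, if the arm or the gripper's body presses on something with over 40 N, if the wrist force passes 120 N, or if a joint passes its speed limit or range.

## Robot

A 6-joint arm with a two-finger parallel gripper is mounted at the origin on a cart in front of the work surface, level with it; the furniture and walls round the work are solid. World frame = base frame: x ahead of the robot, y to its left, z up, the work surface at z = 0. Lengths are in mm, angles in rad, forces in N, time in s.
With the tool pointing down it reaches from about 275 to 1000 mm from the base axis. Payload 8.4 kg.
Tool frame: the origin (TCP) lies between the finger pads; the fingertips stand r.tips_ahead ahead of it and the grasp point (between the pads) lies 6 mm ahead of it (r.tips_ahead is the distance from the TCP to the fingertips, in mm); z points along the fingers, y is the line along which they close (so a half turn about z gives the same grasp; the last joint's range is limited). The gripper opens to 85 mm and grips with 20 to 120 N. Pads are 22 mm wide; open, the fingers measure 114 mm over their backs; the gripper's body (76 mm by 85 mm) begins 54 mm behind the grasp point. The pads swing forward as they close: fully open they stand 13 mm farther back than shut.
Start: joints at [-1.188, 0.353, 1.633, -0, 1.155, -0.002], TCP at [234.607, -579.299, 256.281] pointing down, gripper open.
Joint ranges: [-2.63, 2.63], [-0.92, 2.1], [0.06, 2.66], [-1.3, 4.44], [0, 2.69], [-3.02, 3.02]. Speed limits (rad/s): [2.22, 2.22, 2.79, 3.14, 3.14, 3.14].

## Interface

Orientations are given as [roll, pitch, yaw] about the fixed x, y, z axes, in that order (R = Rz(yaw) Ry(pitch) Rx(roll)).
In Python, from rig import r gives the robot as it stands.
- The arm moves only by the tool carry_out, never from a script. Its arguments are lists of equal length, an entry for each row: "delta_pos": the shift along the tool's x, y, z in m, a list of three; "rot": the turn, a rotation vector about the tool's x, y, z in degrees, a list of three. A call has 1 to 8 rows; each row is the pose to reach, as a shift and turn from the pose commanded when the call began, along the tool's axes at that moment; what a row does not reach only later rows make up. A row lasts 1/8 s, in which the tool goes at most 62.5 mm and 10.7 degrees, less where a joint would pass 70% of its speed; a pose out of reach is approached as far as the arm can. A call with a gripper value outside its range is refused whole. "claw" is the finger opening in m, from 0 to 0.0854, set as the call begins (left out, the last holds). The fingers move at their own pace and stop on an object; "grip_force" is the grip in N (left out, the last holds). Time passes only in rows, so rows that repeat a pose let the fingers close. It gives the time, the measured TCP pose, the force, the opening and the grip force at its end, in the units of the state.
- r.sense(): the state, without advancing time (a new reading comes with each control period).
- r.grab_frame(name): name is "side" or "top"; returns the picture (400x640x3 uint8, blue, green, red); there is no depth.
- r.camera_info(name): a dict with "fx", "fy", "cx", "cy" (pixels), "pose" (4x4, takes a point from camera to world coordinates). Camera axes: x right, y down, z forward; pixel columns grow to the right and rows downward; lengths in mm; the calibration is good to about 2 mm. A picture is of the moment at which its call begins. camera_info takes no time and is no camera call.
- r.sign_off(): hands the job in; it is judged then, once.
Trained networks look in the newest picture that a camera, given by its name, has taken for a name from the list of things; names that differ only in an ending like _2 or _b are one class to them, and where a whole thing is asked for, a point or a joint stands for the part that bears it (a point fixed in the world has none). Each returns a list of dicts, best first, with "p" (0 to 1); they miss things now and then, are a little off and sometimes report something else, mostly with a low value. They report only what shows in the picture. A call takes as long as a camera call.
- r.recognise(thing, camera): "box" ([left, top, right, bottom] in pixels, round what is visible of it).
- r.cut_out(thing, camera): "mask" (400x640 bool, what is visible of it) and "box" ([left, top, right, bottom] in pixels, round what is visible of it).
The state is a dict: "clock": time; "qpos": joint angles; "qvel": joint speeds; "joint_efforts": joint torques, N m; "eef_pos": TCP position; "tcp_rot": TCP orientation; "contact_force": force on the tool from outside, world axes, zero at the start; "wrist_torque": the same for the moment, N m; "opening": opening from 0.0 (shut) to 1.0 (fully open); "grasp_force": force on a finger pad.
Only numpy, scipy, OpenCV 4.12 (cv2) and the standard library are available. Lean on these libraries where they do the work, as an engineer would, in place of code of your own. Each camera call takes 0.05 s, during which the arm holds its last target. There are 200 camera calls.

## Working session

There is one attempt and no reset: what is moved stays moved. The work goes in short steps, Python scripts to look and compute and a tool call to move; the robot and the scene stay as the last step left them, time stands still between calls to the robot, and variables do not carry over. Pictures are saved under pics/ and viewed, at most 10 in all, crops included, and the job is handed in when it is done.

Besides the shell and the picture viewer there is one more tool, called after "Emit:" as name(argument=value, ...), one argument or row to a line, values as JSON. carry_out: Moves the arm, as the interface text tells. Its arguments: {"type":"object","properties":{"delta_pos":{"type":"array","items":{"type":"array","items":{"type":"number"}}},"rot":{"type":"array","items":{"type":"array","items":{"type":"number"}}},"claw":{"type":"number"},"grip_force":{"type":"number"}},"required":["delta_pos","rot"]}

```bash
mkdir -p pics; ls; cat > h.py <<'E'
import numpy as np, cv2
from rig import r
from scipy.spatial.transform import Rotation as R
def ray(cam,u,v):
    c=r.camera_info(cam);P=np.array(c["pose"])
    return P[:3,3],P[:3,:3]@np.array([(u-c["cx"])/c["fx"],(v-c["cy"])/c["fy"],1])
def atz(cam,u,v,z):
    o,d=ray(cam,u,v);return o+d*(z-o[2])/d[2]
def proj(cam,p):
    c=r.camera_info(cam);P=np.array(c["pose"]);q=P[:3,:3].T@(np.array(p)-P[:3,3])
    return np.array([c["fx"]*q[0]/q[2]+c["cx"],c["fy"]*q[1]/q[2]+c["cy"]])
E
python3 - <<'E'
from h import *
print(r.sense(), r.tips_ahead)
for c in("top","side"):
    i=r.camera_info(c);print(c,i["fx"],i["fy"],i["cx"],i["cy"],np.round(i["pose"],3).tolist())
    cv2.imwrite(f"pics/{c}0.png",r.grab_frame(c))
    for t in["carousel_base","carousel","carousel_knob","fork_tool","pick_tool","blade_tool","holder","bar_collar","link","parts_tray","pad_roll","dropper","marker_pink"]:
        m=r.cut_out(t,c)
        for d in m[:2]:
            ys,xs=np.nonzero(d["mask"]);print(c,t,round(d["p"],2),np.round(d["box"]).tolist(),xs.mean().round(1) if len(xs) else None,ys.mean().round(1) if len(ys) else None)
E
```

```text
pics
{'clock': 0.0, 'qpos': array([-1.18839499e+00,  3.53645761e-01,  1.63413080e+00, -1.19116858e-05,
        1.15517299e+00, -2.43173981e-03]), 'qvel': array([-7.42520308e-04, -8.44111265e-04, -1.29683343e-03,  1.40892647e-03,
       -6.81224061e-05, -1.15997219e-03]), 'joint_efforts': array([-1.21512123e-03, -6.05257559e+01, -3.42072701e+01,  1.67715348e-04,
        9.65323357e-03, -6.73904282e-06]), 'eef_pos': array([ 234.4453909 , -578.89717974,  255.56456186]), 'tcp_rot': array([-3.14023573e+00,  7.59139229e-06,  3.84837901e-01]), 'contact_force': array([0.3636408 , 0.60541735, 0.45715328]), 'wrist_torque': array([-0.01657417,  0.01049899, -0.02817515]), 'grasp_force': 0.0, 'opening': 1.002464001659302} 25.0
top 381.08933663964626 381.08933663964626 324.63963130163876 196.0365897177035 [[-0.026, -0.986, 0.163, 342.509], [-0.999, 0.029, 0.017, -48.592], [-0.021, -0.163, -0.986, 1250.99], [0.0, 0.0, 0.0, 1.0]]
top carousel_base 0.62 [440.0, 193.0, 475.0, 246.0] 453.0 218.0
top carousel_base 0.21 [435.0, 213.0, 452.0, 233.0] 443.0 220.7
top carousel 0.9 [453.0, 194.0, 476.0, 235.0
[... 1385 characters left out ...]
0, 321.0, 312.0, 373.0] 272.4 346.8
side carousel_knob 0.73 [261.0, 260.0, 274.0, 269.0] 265.5 263.8
side fork_tool 0.71 [237.0, 345.0, 254.0, 368.0] 243.5 358.2
side pick_tool 0.68 [259.0, 302.0, 279.0, 325.0] 267.5 313.9
side blade_tool 0.62 [295.0, 342.0, 314.0, 366.0] 302.4 355.3
side holder 0.96 [258.0, 243.0, 310.0, 296.0] 283.2 272.6
side bar_collar 0.65 [258.0, 257.0, 276.0, 270.0] 265.7 263.2
side link 0.91 [270.0, 247.0, 305.0, 261.0] 286.6 250.4
side pad_roll 0.64 [335.0, 271.0, 360.0, 296.0] 347.9 283.1
side dropper 0.6 [340.0, 301.0, 354.0, 323.0] 346.0 313.9
side dropper 0.55 [234.0, 346.0, 256.0, 368.0] 243.4 357.5
side marker_pink 0.69 [243.0, 327.0, 296.0, 380.0] 271.7 358.9
```

```bash
python3 - <<'E'
import cv2,numpy as np
t=cv2.imread("pics/top0.png");s=cv2.imread("pics/side0.png")
a=cv2.resize(t[150:260,345:505],(800,550),interpolation=cv2.INTER_CUBIC)
b=cv2.resize(s[235:395,220:380],(600,600),interpolation=cv2.INTER_CUBIC)
cv2.imwrite("pics/a.png",a);cv2.imwrite("pics/b.png",b)
E
```

```text
(no output)
```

View pics/a.png

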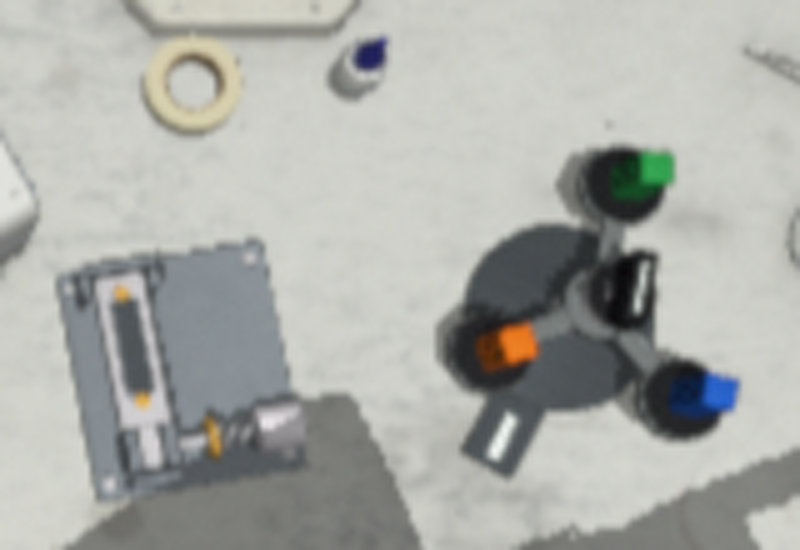

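View pics/b.png

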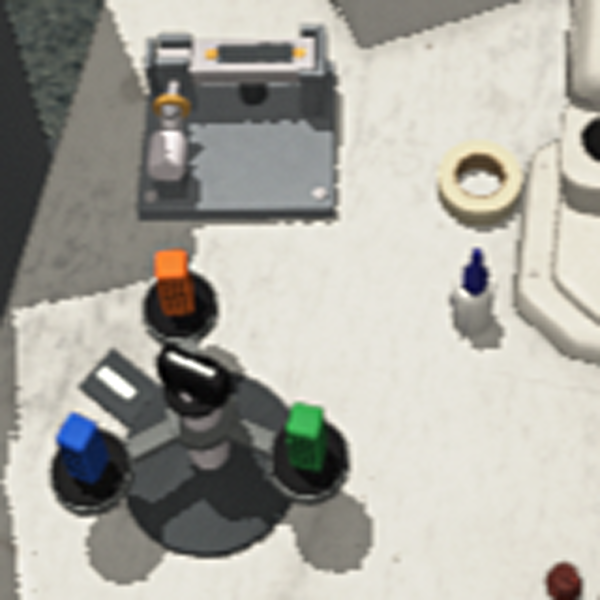

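View pics/top0.png

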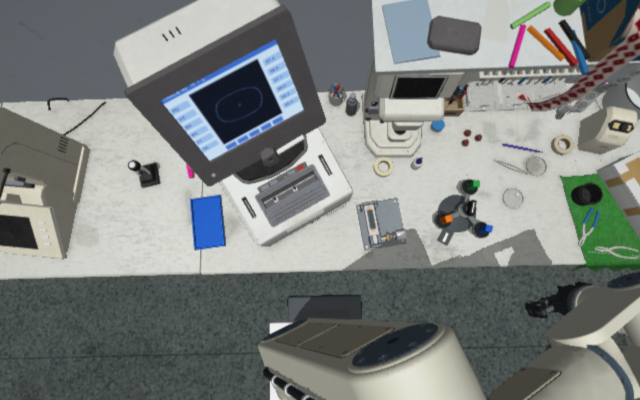

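The top crop shows the carousel with green (476,184), orange (449,219) and blue (489,228) handle tops and a stripe at (446,237). The holder's base corners are at about (357,205), (397,198), (406,243) and (365,250). In the side crop the handle tops are at orange (266,305), blue (241,350) and green (302,346).

```bash
cat >> h.py <<'E'
from scipy.optimize import least_squares
def tops(imgs, col, bright=120):
    """centroid of bright handle-top face of colour col per camera; triangulated at z=143"""
    o={}
    for c,im in imgs.items():
        hsv=cv2.cvtColor(im,cv2.COLOR_BGR2HSV)
        lo,hi={"orange":((8,200,200),(18,255,255)),"green":((60,150,120),(75,255,255)),"blue":((105,150,150),(118,255,255))}[col]
        m=cv2.inRange(hsv,lo,hi)
        w={"top":(425,175,505,245),"side":(225,290,325,380)}[c]
        k=np.zeros_like(m);k[w[1]:w[3],w[0]:w[2]]=m[w[1]:w[3],w[0]:w[2]]
        n,l,s,ce=cv2.connectedComponentsWithStats(k)
        if n>1:
            j=1+np.argmax(s[1:,4]);o[c]=(ce[j],s[j,4])
    return o
E
python3 - <<'E'
from h import *
im={"top":cv2.imread("pics/top0.png"),"side":cv2.imread("pics/side0.png")}
for c in("orange","green","blue"):
    o=tops(im,c)
    for k,(ce,a) in o.items(): print(c,k,ce.round(1),a,atz(k,*ce,143).round(1))
print("foot",atz("top",457,213.4,18),"stripe",atz("top",445.6,237,14),atz("side",220+115/3.75,235+381/3.75,14))
# holder: fit x,y,yaw to base corners (z18), origin vs base unknown offset -> base centre
tc=np.array([(58,275),(262,240),(305,463),(100,500)])/5+[345,150]
sc=np.array([(140,218),(335,218)])/3.75+[220,235]
print("hold corners top",[atz("top",*p,18).round(0)[:2].tolist() for p in tc],"side bottom",[atz("side",*p,0).round(0)[:2].tolist() for p in sc])
# link yellow dots z~73, collar top
for n,p in(("dotfar",(122,292)),("dotnear",(143,400))): print(n,atz("top",345+p[0]/5,150+p[1]/5,73).round(1))
for n,p in(("dotfar",(299,52)),("dotnear",(211,54))): print(n,atz("side",220+p[0]/3.75,235+p[1]/3.75,73).round(1))
print("collar",atz("top",345+213/5,150+437/5,67).round(1),atz("side",220+171/3.75,235+104/3.75,67).round(1))
m=r.cut_out("parts_tray","top")
E
python3 - <<'E'
from h import *
r.grab_frame("top")
m=r.cut_out("parts_tray","top")[0]["mask"]
pts=np.argwhere(m)[:,::-1]
print(m.sum(),[atz("top",*p,14).round(0)[:2].tolist() for p in cv2.boxPoints(cv2.minAreaRect(pts.astype(np.float32)))],atz("top",*pts.mean(0),8))
E
```

```text
orange top [448.3 218.3] 30 [ 450.2 -386.6  143. ]
orange side [265.1 305.1] 40 [ 451.3 -389.3  143. ]
green top [475.4 183.4] 33 [ 550.6 -473.9  143. ]
green side [300.9 347. ] 60 [ 552.  -478.9  143. ]
blue top [488.4 228.2] 36 [ 418.4 -499.1  143. ]
blue side [239.7 349.9] 60 [ 419.2 -502.3  143. ]
foot [ 477.38362257 -453.98618354   18.        ] stripe [ 402.75618085 -412.69220363   14.        ] [ 405.20611904 -416.07727185   14.        ]
hold corners top [[514.0, -131.0], [533.0, -265.0], [388.0, -284.0], [368.0, -152.0]] side bottom [[390.0, -283.0], [537.0, -264.0]]
dotfar [ 494.7 -166.9   73. ]
dotnear [ 427.3 -176.7   73. ]
dotfar [ 496.3 -166.7   73. ]
dotnear [ 429.4 -176.9   73. ]
collar [ 403.8 -219.4   67. ] [ 407.3 -221.8   67. ]
1622 [[555.0, 423.0], [562.0, 318.0], [391.0, 298.0], [383.0, 401.0]] [471.62103562 361.61796953   8.        ]
```

```bash
python3 - <<'E'
from h import *
B=np.array([418.8,-500.7]);G=np.array([551.3,-476.4]);O=np.array([450.7,-388])
loc={"A":np.array([-47,59]),"B":np.array([-47,-59]),"G":np.array([75,0])}
for name,bl,ol in(("blue@+y",loc["A"],loc["B"]),("blue@-y",loc["B"],loc["A"])):
    f=lambda p:np.concatenate([p[:2]+np.array([[np.cos(p[2]),-np.sin(p[2])],[np.sin(p[2]),np.cos(p[2])]])@l-w for l,w in((bl,B),(ol,O),(loc["G"],G))])
    s=least_squares(f,[480,-455,-0.3]);print(name,s.x.round(3),s.fun.round(1))
    c=s.x[:2]
    m=np.array([404,-414.4])-c; fb=c+75*m/np.linalg.norm(m)
    print("mark",fb.round(1),"angles",np.degrees(np.arctan2(*m[::-1])),"blue",np.degrees(np.arctan2(*(B-c)[::-1])))
E
```

```text
blue@+y [ 4.79735e+02 -4.56607e+02 -2.51000e-01] [  30.1  112.9  -31.2 -114.1    1.1    1.2]
mark [ 414.2 -420.1] angles 150.8691181850381 blue -144.11005230696688
blue@-y [ 4.79701e+02 -4.56731e+02 -2.71000e-01] [-0.2 -0.3 -0.5  0.7  0.7 -0.4]
mark [ 414.2 -420.1] angles 150.7865398187569 blue -144.17212699146694
```

```bash
cat >> h.py <<'E'
def to(x,y,z,yawdeg,p=None):
    """delta (m) and rotvec (deg), tool axes, from measured pose to world TCP x,y,z (mm), pointing down, yaw"""
    s=r.sense(); R0=R.from_euler("xyz",s["tcp_rot"])
    Rt=R.from_euler("xyz",[np.pi,0,np.radians(yawdeg)])
    d=R0.inv().apply(np.array([x,y,z])-s["eef_pos"]); w=(R0.inv()*Rt).as_rotvec(degrees=True)
    print("->",(d/1000).round(4).tolist(),w.round(1).tolist(),"rows",max(np.linalg.norm(d)/62.5,np.linalg.norm(w)/10.7).round(1),"t",s["clock"])
E
python3 - <<'E'
from h import *
to(479.7,-456.7,200,-15.5)
to(479.7,-456.7,160,-15.5)
E
```

```text
-> [0.2732, -0.0216, 0.0563] [-0.0, 0.0, 37.5] rows 4.5 t 1.55
-> [0.2732, -0.0216, 0.0963] [-0.0, 0.0, 37.5] rows 4.6 t 1.55
```

Emit:
carry_out(
  delta_pos=[
    [0.273,-0.0215,0.056],
    [0.273,-0.0215,0.056],
    [0.273,-0.0215,0.056],
    [0.273,-0.0215,0.056],
    [0.273,-0.0215,0.056],
    [0.273,-0.0215,0.056],
    [0.273,-0.0215,0.096],
    [0.273,-0.0215,0.096],
  ],
  rot=[
    [0,0,37.5],
    [0,0,37.5],
    [0,0,37.5],
    [0,0,37.5],
    [0,0,37.5],
    [0,0,37.5],
    [0,0,37.5],
    [0,0,37.5],
  ],
  claw=0.045,
  grip_force=40,
)

```text
clock: 2.55
eef_pos: [477.3, -456.0, 157.9]
tcp_rot: [-3.139, 0.005, -0.27]
contact_force: [0.3, -0.4, 0.1]
opening: 0.528
grasp_force: 0.0
```

```bash
python3 - <<'E'
from h import *
s=r.sense();print(s,r.tips_ahead)
to(479.7,-456.7,157,-15.5)
E
```

```text
{'clock': 2.55, 'qpos': array([-7.64731918e-01,  5.07930326e-01,  1.62975250e+00, -3.10479671e-04,
        1.00941725e+00,  1.07645487e+00]), 'qvel': array([-0.0052643 , -0.03524593, -0.045962  ,  0.00031577,  0.03212678,
        0.0015922 ]), 'joint_efforts': array([ 5.31176627e-01, -6.67200708e+01, -3.07639253e+01,  1.94290665e-02,
       -6.69962559e-01, -4.96259265e-03]), 'eef_pos': array([ 477.30375166, -456.00926867,  157.89151109]), 'tcp_rot': array([-3.13921017,  0.00497237, -0.27021853]), 'contact_force': array([ 0.25781381, -0.44983948,  0.06930953]), 'wrist_torque': array([ 0.04945524,  0.00760599, -0.00808232]), 'grasp_force': 0.0, 'opening': 0.5284146920591135} 25.0
-> [0.0025, 0.0, 0.0009] [-0.1, 0.3, 0.0] rows 0.0 t 2.55
```

Emit:
carry_out(
  delta_pos=[
    [0.002,0,0.003],
    [0.002,0,0.003],
    [0.002,0,0.003],
    [0.002,0,0.003],
    [0.002,0,0.003],
  ],
  rot=[
    [0,0,0],
    [0,0,0],
    [0,0,0],
    [0,0,0],
    [0,0,0],
  ],
  claw=0.005,
  grip_force=40,
)

```text
clock: 3.18
eef_pos: [482.0, -457.4, 158.6]
tcp_rot: [3.142, -0.001, -0.27]
contact_force: [0.1, 5.7, 5.5]
opening: 0.178
grasp_force: 41.0
```

Emit:
carry_out(
  delta_pos=[
    [0,0,0],
    [0,0,0],
    [0,0,0],
    [0,0,0],
    [0,0,0],
    [0,0,0],
    [0,0,0],
    [0,0,0],
  ],
  rot=[
    [0,0,9],
    [0,0,18],
    [0,0,27],
    [0,0,36],
    [0,0,45],
    [0,0,55],
    [0,0,65],
    [0,0,65],
  ],
)

```text
clock: 4.18
eef_pos: [480.3, -459.0, 158.7]
tcp_rot: [3.14, -0.002, -1.407]
contact_force: [-6.8, -2.2, 6.8]
opening: 0.177
grasp_force: 41.1
```

```bash
python3 - <<'E'
from h import *
im={c:r.grab_frame(c) for c in("top","side")}
for k in im: cv2.imwrite(f"pics/{k}1.png",im[k])
for c in("orange","green","blue"):
    o=tops(im,c)
    for k,(ce,a) in o.items(): print(c,k,ce.round(1),a,atz(k,*ce,143).round(1))
E
```

```text
orange top [450.7 191.3] 26 [ 529.4 -399.8  143. ]
orange side [298.8 313.8] 15 [ 534.6 -401.4  143. ]
green side [270.  364.5] 4 [ 492.1 -525.   143. ]
```

Emit:
carry_out(
  delta_pos=[
    [0,0,0],
    [0,0,0],
    [0,0,0],
    [0,0,-0.06],
    [0,0,-0.12],
    [-0.03,-0.09,-0.15],
    [-0.05,-0.15,-0.15],
    [-0.05,-0.2,-0.15],
  ],
  rot=[
    [0,0,0],
    [0,0,0],
    [0,0,0],
    [0,0,0],
    [0,0,0],
    [0,0,0],
    [0,0,0],
    [0,0,0],
  ],
  claw=0.045,
)

```text
clock: 5.28
eef_pos: [650.3, -380.6, 307.7]
tcp_rot: [-3.14, -0.001, -1.404]
contact_force: [0.3, 0.2, 0.1]
opening: 0.529
grasp_force: 0.0
```

```bash
cat > c.py <<'E'
from h import *
import sys
n=sys.argv[1]
im={c:r.grab_frame(c) for c in("top","side")}
for k in im: cv2.imwrite(f"pics/{k}{n}.png",im[k])
for c in("orange","green","blue"):
    o=tops(im,c)
    for k,(ce,a) in o.items(): print(c,k,ce.round(1),a,atz(k,*ce,143).round(1))
print(r.sense())
E
python3 c.py 2
```

```text
orange side [295.4 316.6] 9 [ 528.  -409.2  143. ]
green side [269.5 367.8] 70 [ 492.5 -532.   143. ]
blue side [246.8 316.1] 52 [ 414.8 -422.3  143. ]
{'clock': 5.375, 'qpos': array([-5.27508597e-01,  5.24131798e-01,  1.26090798e+00,  1.90195090e-03,
        1.35444915e+00,  2.44264632e+00]), 'qvel': array([-0.05738092, -0.03315144,  0.07985557, -0.04059959,  0.00394521,
       -0.04738104]), 'joint_efforts': array([ 2.21971571e+00, -7.56570554e+01, -3.93719387e+01,  3.15562254e-01,
        7.39924447e-02,  6.20261896e-01]), 'eef_pos': array([ 653.88884736, -378.5204249 ,  305.88401222]), 'tcp_rot': array([-3.13878674e+00,  6.93798882e-05, -1.39976481e+00]), 'contact_force': array([-0.56215742, -1.37187591, -0.28015044]), 'wrist_torque': array([0.00080179, 0.06450311, 0.0385504 ]), 'grasp_force': 0.0, 'opening': 0.526507170881134}
```

```bash
python3 - <<'E'
from h import *
s=cv2.imread("pics/side2.png");s0=cv2.imread("pics/side0.png");t0=cv2.imread("pics/top0.png")
f=lambda i,x,y:cv2.resize(i[y-17:y+23,x-20:x+20],(390,390),interpolation=cv2.INTER_CUBIC)
a=np.hstack([f(s,247,320),f(s0,240,356)])
cv2.imwrite("pics/c.png",a)
c=np.array([479.7,-456.7,143])
for nm,p,cam in(("now",[414.5,-421,143],"side"),("start",[419.2,-502.3,143],"side")):
  p=np.array(p);d=(p-c);rad=np.degrees(np.arctan2(d[1],d[0]))
  for off in(0,15,30,45,60,75):
    a=np.radians(rad+off); q=[proj(cam,p+14.14*np.array([np.cos(a+np.pi/4+k*np.pi/2),np.sin(a+np.pi/4+k*np.pi/2),0])) for k in range(4)]
    ce=np.mean(q,0);print(nm,round(rad+off,1),(np.array(q)-ce).round(1).tolist())
E
```

```text
now 151.3 [[-6.1, 0.9], [0.2, 5.6], [6.1, -0.9], [-0.2, -5.5]]
now 166.3 [[-5.8, 2.3], [1.8, 5.1], [5.8, -2.3], [-1.8, -5.1]]
now 181.3 [[-5.2, 3.5], [3.3, 4.4], [5.1, -3.6], [-3.2, -4.4]]
now 196.3 [[-4.2, 4.6], [4.5, 3.3], [4.1, -4.5], [-4.4, -3.3]]
now 211.3 [[-2.9, 5.3], [5.4, 2.0], [2.8, -5.2], [-5.3, -2.0]]
now 226.3 [[-1.4, 5.6], [5.9, 0.5], [1.4, -5.6], [-5.9, -0.6]]
start -143.0 [[-2.6, 6.2], [6.0, 1.6], [2.5, -6.1], [-5.9, -1.7]]
start -128.0 [[-0.9, 6.4], [6.4, -0.0], [0.9, -6.3], [-6.4, -0.1]]
start -113.0 [[0.8, 6.2], [6.4, -1.7], [-0.8, -6.1], [-6.4, 1.6]]
start -98.0 [[2.5, 5.5], [6.0, -3.2], [-2.4, -5.5], [-6.0, 3.1]]
start -83.0 [[3.9, 4.5], [5.1, -4.5], [-3.9, -4.5], [-5.2, 4.5]]
start -68.0 [[5.1, 3.2], [4.0, -5.5], [-5.1, -3.2], [-4.0, 5.5]]
```

View pics/c.png

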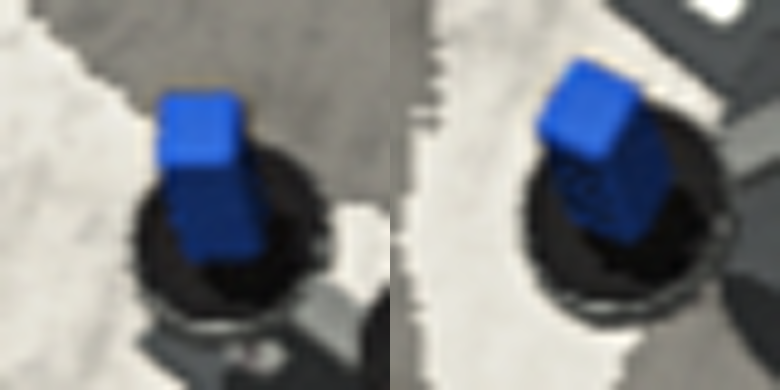

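```bash
python3 - <<'E'
from h import *
to(414.4,-421,200,-80.5)
to(414.4,-421,127,-80.5)
E
```

```text
-> [0.0011, 0.2435, 0.1052] [-0.2, 0.0, 0.3] rows 4.2 t 5.375
-> [0.0011, 0.2437, 0.1782] [-0.2, 0.0, 0.3] rows 4.8 t 5.375
```

Emit:
carry_out(
  delta_pos=[
    [0.001,0.06,0.04],
    [0.001,0.12,0.08],
    [0.001,0.18,0.105],
    [0.001,0.243,0.105],
    [0.001,0.243,0.105],
    [0.001,0.243,0.105],
  ],
  rot=[
    [0,0,0],
    [0,0,0],
    [0,0,0],
    [0,0,0],
    [0,0,0],
    [0,0,0],
  ],
)

```text
clock: 6.12
eef_pos: [408.2, -423.6, 201.5]
tcp_rot: [-3.141, -0.0, -1.406]
contact_force: [0.2, 0.1, 0.6]
opening: 0.53
grasp_force: 0.0
```

```bash
python3 - <<'E'
from h import *
print(r.sense()["eef_pos"],r.sense()["tcp_rot"])
to(414.4,-421,127,-80.5)
E
```

```text
[ 408.24230399 -423.56516605  201.50573688] [-3.14126173e+00 -3.54721043e-04 -1.40604961e+00]
-> [-0.0015, -0.0065, 0.0745] [-0.0, -0.0, -0.1] rows 1.2 t 6.125
```

Emit:
carry_out(
  delta_pos=[
    [-0.0015,-0.0065,0.02],
    [-0.0015,-0.0065,0.074],
    [-0.0015,-0.0065,0.074],
    [-0.0015,-0.0065,0.074],
  ],
  rot=[
    [0,0,0],
    [0,0,0],
    [0,0,0],
    [0,0,0],
  ],
)

```text
clock: 6.62
eef_pos: [416.7, -421.0, 128.5]
tcp_rot: [-3.141, -0.001, -1.403]
contact_force: [-0.1, 0.3, 0.8]
opening: 0.528
grasp_force: 0.0
```

Emit:
carry_out(
  delta_pos=[
    [0,0,0],
    [0,0,0],
    [0,0,0],
    [0,0,0],
  ],
  rot=[
    [0,0,0],
    [0,0,0],
    [0,0,0],
    [0,0,0],
  ],
  claw=0.01,
  grip_force=100,
)

```text
clock: 7.12
eef_pos: [416.0, -421.2, 129.2]
tcp_rot: [-3.14, -0.002, -1.404]
contact_force: [-1.4, 2.4, 5.6]
opening: 0.22
grasp_force: 97.1
```

Emit:
carry_out(
  delta_pos=[
    [0,0,-0.03],
    [0,0,-0.08],
    [0,0,-0.13],
    [0,0,-0.16],
    [0,0,-0.16],
    [0,0,-0.16],
  ],
  rot=[
    [0,0,0],
    [0,0,0],
    [0,0,0],
    [0,0,0],
    [0,0,0],
    [0,0,0],
  ],
)

```text
clock: 7.88
eef_pos: [414.9, -420.1, 286.8]
tcp_rot: [3.141, 0.0, -1.404]
contact_force: [0.4, -0.2, -2.2]
opening: 0.22
grasp_force: 97.5
```

```bash
python3 c.py 3; python3 - <<'E'
from h import *
s=r.sense();e=s["eef_pos"];print(proj("side",e),proj("side",e-[0,0,90]),proj("top",e))
u,v=map(int,proj("side",e-[0,0,60]));i=cv2.imread("pics/side3.png")
cv2.imwrite("pics/d.png",cv2.resize(i[v-45:v+45,u-50:u+50],(667,600),interpolation=cv2.INTER_CUBIC));print(u-50,v-45)
E
```

```text
orange top [450.8 190.9] 27 [ 530.5 -400.3  143. ]
orange side [297.1 314.6] 41 [ 530.9 -403.8  143. ]
{'clock': 7.975, 'qpos': array([-7.94250356e-01,  2.73482983e-01,  1.67680700e+00, -2.61843221e-05,
        1.19353135e+00,  2.18077157e+00]), 'qvel': array([ 0.0007576 ,  0.00700861, -0.00198248,  0.00014309, -0.00033482,
       -0.00068634]), 'joint_efforts': array([-3.75332107e-03, -5.69233668e+01, -3.57560277e+01,  9.82029560e-04,
       -8.47296524e-04,  4.25747940e-04]), 'eef_pos': array([ 414.68024   , -419.95834848,  285.8365423 ]), 'tcp_rot': array([ 3.14029602e+00,  1.81283506e-03, -1.40421710e+00]), 'contact_force': array([-0.65493267, -0.10464839, -0.16465279]), 'wrist_torque': array([0.02890261, 0.01581301, 0.01559252]), 'grasp_force': 97.47339248657227, 'opening': 0.22048226043253275}
[237.46756622 283.08008884] [243.72508168 304.19989227] [479.7152382  225.99845136]
191 252
```

View pics/d.png

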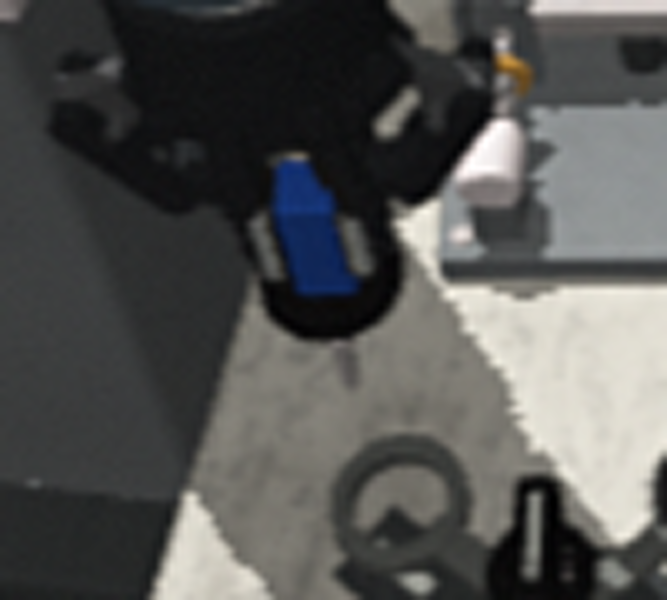

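The side crop shows the fork held, with one narrow tine silhouette below the flange. The tines line up with the viewing direction, so fork x is about the tool's x, as expected.

```bash
cat > k.py <<'E'
from h import *
def seg(im,lo,hi,w):
    m=cv2.inRange(cv2.cvtColor(im,cv2.COLOR_BGR2HSV),lo,hi);k=np.zeros_like(m);k[w[1]:w[3],w[0]:w[2]]=m[w[1]:w[3],w[0]:w[2]]
    n,l,s,ce=cv2.connectedComponentsWithStats(k,connectivity=8)
    return [(ce[j].round(1),s[j].tolist()) for j in range(1,n) if s[j,4]>2]
if __name__=="__main__":
    for f in("0",):
        for c,w in(("top",(350,190,410,255)),("side",(250,235,320,300))):
            for ce,s in seg(cv2.imread(f"pics/{c}{f}.png"),(10,110,90),(30,255,255),w):
                print(f,c,ce,s,atz(c,*ce,73).round(1),atz(c,*ce,60).round(1))
    to(404.5,-207,195,8)
E
python3 k.py
```

```text
0 top [368.7 208.3] [368, 208, 2, 2, 3] [ 495.1 -164.7   73. ] [ 496.8 -166.    60. ]
0 top [373.2 229.4] [372, 229, 3, 2, 5] [ 429.2 -175.6   73. ] [ 430.2 -177.    60. ]
0 top [387.2 237.1] [386, 234, 3, 7, 13] [ 404.4 -217.3   73. ] [ 405.1 -219.2   60. ]
0 side [276. 249.] [275, 248, 3, 3, 7] [ 428.4 -175.6   73. ] [ 425.4 -166.5   60. ]
0 side [299.  248.5] [298, 248, 3, 2, 6] [ 494.  -165.7   73. ] [ 492.  -156.4   60. ]
0 side [265.4 261.9] [261, 260, 10, 6, 35] [ 407.7 -223.    73. ] [ 404.4 -214.5   60. ]
-> [-0.2115, -0.0254, 0.0912] [-0.0, 0.1, -88.5] rows 8.3 t 7.975
```

Emit:
carry_out(
  delta_pos=[
    [-0.026,-0.003,0.01],
    [-0.052,-0.006,0.02],
    [-0.079,-0.009,0.03],
    [-0.105,-0.012,0.04],
    [-0.132,-0.016,0.05],
    [-0.16,-0.02,0.06],
    [-0.19,-0.023,0.075],
    [-0.212,-0.026,0.091],
  ],
  rot=[
    [0,0,-10],
    [0,0,-20],
    [0,0,-30],
    [0,0,-40],
    [0,0,-50],
    [0,0,-60],
    [0,0,-70],
    [0,0,-80],
  ],
)

```text
clock: 8.98
eef_pos: [404.9, -205.7, 194.8]
tcp_rot: [-3.141, 0.002, -0.002]
contact_force: [0.4, 0.8, -0.4]
opening: 0.221
grasp_force: 97.5
```

Emit:
carry_out(
  delta_pos=[
    [0,0,0],
    [0,0,0],
    [0,0,0],
  ],
  rot=[
    [0,0,-8.5],
    [0,0,-8.5],
    [0,0,-8.5],
  ],
)

```text
clock: 9.35
eef_pos: [405.6, -207.2, 195.9]
tcp_rot: [-3.141, 0.0, 0.137]
contact_force: [0.5, -0.4, -0.7]
opening: 0.219
grasp_force: 97.6
```

```bash
cat > v.py <<'E'
from h import *
import sys
n=sys.argv[1]
im={c:r.grab_frame(c) for c in("top","side")}
for k in im: cv2.imwrite(f"pics/{k}{n}.png",im[k])
s=r.sense();print(s["eef_pos"],s["tcp_rot"],s["clock"])
cv2.imwrite(f"pics/v{n}.png",np.hstack([cv2.resize(im["side"][205:285,235:315],(500,500),interpolation=cv2.INTER_CUBIC),cv2.resize(im["top"][195:255,365:405],(300,450),interpolation=cv2.INTER_CUBIC).repeat(1,0) if False else cv2.copyMakeBorder(cv2.resize(im["top"][195:255,365:405],(300,450)),0,50,0,0,0)]))
E
python3 v.py 4; python3 -c "
from h import *
to(404,-206,190,8.5)"
```

```text
[ 405.72698143 -207.39437076  196.10048534] [-3.14154232e+00  6.64415661e-05  1.37837125e-01] 9.45
-> [-0.0015, -0.0016, 0.0061] [-0.0, 0.0, -0.6] rows 0.1 t 9.45
```

View pics/v4.png

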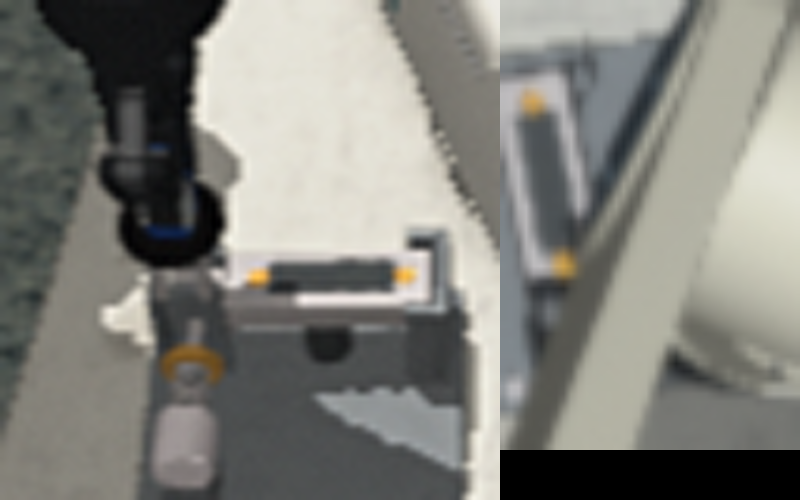

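```bash
python3 - <<'E'
from h import *
im=cv2.imread("pics/side4.png")
g=cv2.cvtColor(im,cv2.COLOR_BGR2GRAY)
# flange: dark columns at its widest rows
for row in (239,240,241,242): 
    x=np.where(g[row,250:275]<45)[0]+250; print(row,x.min(),x.max())
from k import seg
print("collar",[ (c,s) for c,s in seg(im,(10,110,90),(30,255,255),(250,235,320,300))])
for u in(261.5,262.2,263): print(u,atz("side",u,241,156).round(1), end=" ")
# predicted: flange centre with tool at TCP xy ; collar at neck etc
p=np.array([405.7,-207.4,156]);print("pred flange",proj("side",p))
c,s_=np.cos(.15),np.sin(.15)
for ox in(447,449,451):
    for k,l in(("collar top",(-48,-39.5,73.)),("ctr",(-48,-39.5,60)),("dotmid",(12,0,73))):
        q=np.array([ox+c*l[0]-s_*l[1],-173+s_*l[0]+c*l[1],l[2]]);print(ox,k,proj("side",q).round(1),proj("top",q).round(1))
E
```

```text
239 254 269
240 254 270
241 254 269
242 254 269
collar [(array([276., 249.]), [275, 248, 3, 3, 7]), (array([299. , 248.5]), [298, 248, 3, 2, 6]), (array([265.2, 261.9]), [261, 260, 10, 6, 30])]
261.5 [ 403.6 -212.8  156. ] 262.2 [ 405.4 -212.6  156. ] 263 [ 407.5 -212.3  156. ] pred flange [262.73332216 239.47478431]
447 collar top [264.9 260.7] [387.8 236.8]
447 ctr [265.4 263.3] [387.2 237. ]
447 dotmid [286.7 248.8] [371.3 219.8]
449 collar top [265.6 260.8] [387.8 236.1]
449 ctr [266.1 263.4] [387.2 236.3]
449 dotmid [287.4 248.9] [371.3 219.2]
451 collar top [266.3 260.9] [387.7 235.4]
451 ctr [266.8 263.5] [387.1 235.7]
451 dotmid [288. 249.] [371.3 218.6]
```

Emit:
carry_out(
  delta_pos=[
    [-0.0007,-0.002,0.01],
    [-0.0007,-0.002,0.02],
    [-0.0007,-0.002,0.028],
    [-0.0007,-0.002,0.033],
    [-0.0007,-0.002,0.037],
    [-0.0007,-0.002,0.04],
    [-0.0007,-0.002,0.042],
    [-0.0007,-0.002,0.042],
  ],
  rot=[
    [0,0,-0.6],
    [0,0,-0.6],
    [0,0,-0.6],
    [0,0,-0.6],
    [0,0,-0.6],
    [0,0,-0.6],
    [0,0,-0.6],
    [0,0,-0.6],
  ],
)

```text
clock: 10.45
eef_pos: [404.8, -205.2, 154.1]
tcp_rot: [-3.142, 0.0, 0.151]
contact_force: [-0.1, 0.1, -1.1]
opening: 0.229
grasp_force: 97.6
```

```bash
python3 v.py 5; python3 - <<'E'
from h import *
s=r.sense();print(s["contact_force"],s["wrist_torque"])
to(404.8,-205.5,146,8.5)
E
```

```text
[ 404.87141342 -205.27707377  154.30986274] [ 3.14144691e+00 -2.10595323e-04  1.50935895e-01] 10.55
[-0.03144474  0.93984743 -0.43434793] [0.00697208 0.02734973 0.02892512]
-> [-0.0001, 0.0002, 0.0083] [0.0, -0.0, 0.1] rows 0.1 t 10.55
```

View pics/v5.png

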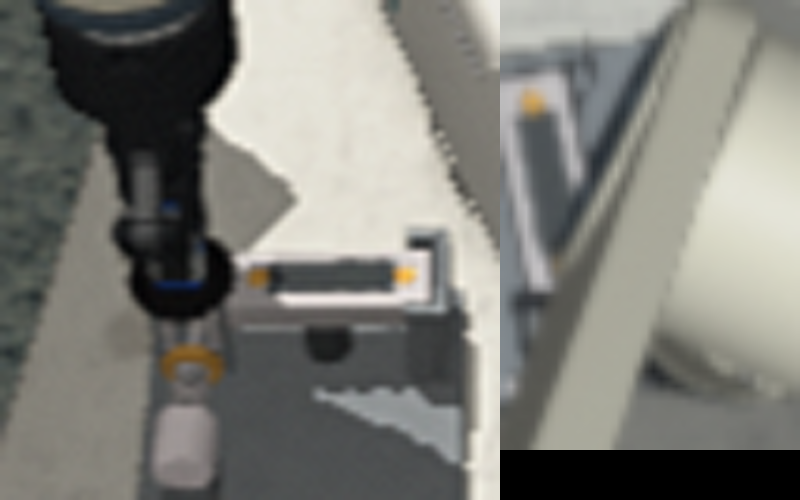

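Emit:
carry_out(
  delta_pos=[
    [0,0,0.004],
    [0,0,0.008],
    [0,0,0.008],
    [0,0.004,0.008],
    [0,0.008,0.008],
    [0,0.011,0.008],
    [0,0.014,0.008],
    [0,0.014,0.008],
  ],
  rot=[
    [0,0,0],
    [0,0,0],
    [0,0,0],
    [0,0,0],
    [0,0,0],
    [0,0,0],
    [0,0,0],
    [0,0,0],
  ],
  grip_force=120,
)

```text
clock: 11.55
eef_pos: [406.9, -219.3, 146.2]
tcp_rot: [3.142, -0.0, 0.151]
contact_force: [0.6, 2.4, 1.3]
opening: 0.218
grasp_force: 117.5
```

```bash
python3 -c "
from h import *
s=r.sense();print(s['contact_force'],s['wrist_torque'],s['eef_pos'],s['opening'],s['tcp_rot'])"
```

```text
[0.63096379 2.38720573 1.33192131] [ 0.60175181 -0.01668352 -0.02864373] [ 406.91772651 -219.27318088  146.2009306 ] 0.21824787733248777 [ 3.14151172e+00 -3.79049783e-05  1.50758618e-01]
```

Emit:
carry_out(
  delta_pos=[
    [0,0.004,0],
    [0,0.008,0],
    [0,0.011,0],
    [0,0.013,0],
    [0,0.015,0],
    [0,0.017,0],
    [0,0.017,0],
  ],
  rot=[
    [0,0,0],
    [0,0,0],
    [0,0,0],
    [0,0,0],
    [0,0,0],
    [0,0,0],
    [0,0,0],
  ],
)

```text
clock: 12.42
eef_pos: [409.3, -236.0, 146.1]
tcp_rot: [-3.141, 0.0, 0.151]
contact_force: [-0.6, 3.9, 1.3]
opening: 0.22
grasp_force: 117.7
```

```bash
cat > l.py <<'E'
from k import *
import sys
s=r.sense();print(s['clock'],s['contact_force'].round(1),s['wrist_torque'].round(2),s['eef_pos'].round(1),s['opening'],s['tcp_rot'].round(3))
for c,w in(("top",(350,190,410,255)),("side",(250,235,320,300))):
    im=r.grab_frame(c);cv2.imwrite(f"pics/{c}{sys.argv[1]}.png",im)
    for ce,b in seg(im,(10,110,90),(30,255,255),w): print(c,ce,b)
E
python3 l.py 6
```

```text
12.425 [-0.6  3.9  1.3] [0.92 0.13 0.  ] [ 409.3 -236.   146.1] 0.2200498936028991 [-3.141  0.     0.151]
top [369.5 207.5] [369, 207, 2, 2, 4]
top [373.6 228.8] [373, 228, 2, 3, 5]
side [275.5 244.7] [274, 244, 4, 2, 6]
side [298.7 244.4] [297, 244, 4, 2, 7]
side [265.  268.6] [260, 267, 10, 4, 21]
```

Emit:
carry_out(
  delta_pos=[
    [0,0.001,0],
    [0,0.001,0],
    [0,-0.01,0],
    [0,-0.02,0],
    [0,-0.03,0],
    [0,-0.03,0],
    [0,-0.03,-0.03],
    [0,-0.03,-0.07],
  ],
  rot=[
    [0,0,0],
    [0,0,0],
    [0,0,0],
    [0,0,0],
    [0,0,0],
    [0,0,0],
    [0,0,0],
    [0,0,0],
  ],
)

```text
clock: 13.52
eef_pos: [404.7, -206.2, 216.5]
tcp_rot: [-3.141, 0.001, 0.151]
contact_force: [0.9, -0.5, -1.3]
opening: 0.222
grasp_force: 117.2
```

```bash
python3 l.py 7; python3 -c "
from h import *
to(415.3,-420.6,286,-80.5)"
```

```text
13.525 [ 0.9 -0.5 -1.3] [-0.03  0.02  0.02] [ 404.7 -206.2  216.5] 0.22232452627664223 [-3.141e+00  1.000e-03  1.510e-01]
top [369.5 207.5] [369, 207, 2, 2, 4]
top [373.9 229.1] [373, 228, 3, 3, 8]
side [275.5 245. ] [274, 244, 4, 3, 8]
side [298.7 244.4] [297, 244, 4, 2, 7]
side [265.2 261.9] [261, 260, 10, 6, 30]
-> [-0.0238, 0.212, -0.0653] [-0.0, -0.5, 89.2] rows 8.3 t 13.625
```

Emit:
carry_out(
  delta_pos=[
    [-0.001,0.025,-0.06],
    [-0.003,0.055,-0.065],
    [-0.006,0.085,-0.065],
    [-0.01,0.12,-0.065],
    [-0.014,0.15,-0.065],
    [-0.018,0.18,-0.065],
    [-0.022,0.212,-0.065],
    [-0.024,0.212,-0.065],
  ],
  rot=[
    [0,0,10],
    [0,0,20],
    [0,0,30],
    [0,0,40],
    [0,0,50],
    [0,0,60],
    [0,0,70],
    [0,0,80],
  ],
)

```text
clock: 14.62
eef_pos: [413.0, -421.7, 280.2]
tcp_rot: [3.141, -0.001, -1.253]
contact_force: [-0.4, 0.4, 0.1]
opening: 0.218
grasp_force: 117.4
```

Emit:
carry_out(
  delta_pos=[
    [0,0,0],
    [0,0,0],
    [0,0,0],
    [0,0,0],
  ],
  rot=[
    [0,0,9],
    [0,0,9],
    [0,0,9],
    [0,0,9],
  ],
)

```text
clock: 15.12
eef_pos: [413.1, -419.4, 281.1]
tcp_rot: [3.142, -0.0, -1.4]
contact_force: [-0.4, -0.1, -0.7]
opening: 0.218
grasp_force: 117.4
```

```bash
python3 c.py 8|grep -v clock; python3 - <<'E'
from h import *
to(415.4,-420.7,150,-80.5)
to(415.4,-420.7,130,-80.5)
# ring position from image: compare side3 (before) with side8
a=cv2.imread("pics/side3.png")[310:345,235:310].astype(float);b=cv2.imread("pics/side8.png")[310:345,235:310].astype(float)
print(np.abs(a-b).mean(), cv2.phaseCorrelate(cv2.cvtColor(a.astype(np.float32),6),cv2.cvtColor(b.astype(np.float32),6)))
E
```

```text
orange top [450.8 190.9] 27 [ 530.5 -400.3  143. ]
orange side [297.1 314.5] 40 [ 531.  -403.7  143. ]
        1.18067616e+00,  2.17649666e+00]), 'qvel': array([ 6.12612769e-05, -1.97087015e-03,  8.16113719e-04,  7.70780572e-05,
        2.95838654e-04,  6.58593852e-03]), 'joint_efforts': array([-1.79681426e-02, -5.56939352e+01, -3.50634313e+01, -1.90959574e-03,
       -3.18179773e-03, -2.94051203e-02]), 'eef_pos': array([ 413.11320234, -419.36701233,  281.17693779]), 'tcp_rot': array([-3.14158344e+00, -1.28780693e-04, -1.40109623e+00]), 'contact_force': array([ 0.2760637 , -0.7569194 , -0.32091694]), 'wrist_torque': array([-0.00263008, -0.01278726,  0.01460908]), 'grasp_force': 117.43342995643616, 'opening': 0.22009804684811288}
-> [0.0017, -0.002, 0.1312] [-0.0, -0.0, 0.2] rows 2.1 t 15.225
-> [0.0017, -0.002, 0.1512] [-0.0, -0.0, 0.2] rows 2.4 t 15.225
1.272888888888889 ((0.49369807180115544, -0.019422636718882558), 1.0098267877101899)
```

Ring is where it was. Lower.

Emit:
carry_out(
  delta_pos=[
    [0.0015,-0.002,0.05],
    [0.0015,-0.002,0.09],
    [0.0015,-0.002,0.12],
    [0.0015,-0.002,0.135],
    [0.0015,-0.002,0.143],
    [0.0015,-0.002,0.149],
    [0.0015,-0.002,0.151],
    [0.0015,-0.002,0.151],
  ],
  rot=[
    [0,0,0],
    [0,0,0],
    [0,0,0],
    [0,0,0],
    [0,0,0],
    [0,0,0],
    [0,0,0],
    [0,0,0],
  ],
)

```text
clock: 16.23
eef_pos: [415.5, -420.8, 130.7]
tcp_rot: [-3.141, -0.001, -1.402]
contact_force: [0.3, -0.4, -0.6]
opening: 0.217
grasp_force: 117.5
```

```bash
python3 -c "
from h import *
s=r.sense();print(s['contact_force'],s['wrist_torque'],s['eef_pos'],s['opening'],s['tcp_rot'])"
```

```text
[ 0.30534774 -0.41529993 -0.64644435] [-0.01758721 -0.02289038  0.00462377] [ 415.50524838 -420.77097917  130.6945196 ] 0.21707220243280748 [-3.14111407e+00 -6.62334421e-04 -1.40242505e+00]
```

Emit:
carry_out(
  delta_pos=[
    [0,0,0.001],
    [0,0,0.001],
    [0,0,0.001],
    [0,0,0.001],
    [0,0,-0.03],
    [0,0,-0.09],
    [0,0,-0.13],
    [0,0,-0.13],
  ],
  rot=[
    [0,0,0],
    [0,0,0],
    [0,0,0],
    [0,0,0],
    [0,0,0],
    [0,0,0],
    [0,0,0],
    [0,0,0],
  ],
  claw=0.045,
)

```text
clock: 17.23
eef_pos: [416.6, -421.9, 264.0]
tcp_rot: [-3.138, -0.005, -1.402]
contact_force: [0.8, 0.8, -0.7]
opening: 0.528
grasp_force: 0.0
```

```bash
python3 c.py 9|grep -v "'"; python3 -c "
from h import *
to(450,-173,210,8.5)
to(450,-173,210,98.5)"
```

```text
orange top [450.8 190.9] 27 [ 530.5 -400.3  143. ]
orange side [297.1 314.6] 38 [ 531.  -403.7  143. ]
-> [-0.2381, -0.0758, 0.0501] [0.0, -0.0, -88.9] rows 8.3 t 17.325
-> [-0.2381, -0.0758, 0.0501] [0.0, -0.0, -178.9] rows 16.7 t 17.325
```

Emit:
carry_out(
  delta_pos=[
    [-0.03,-0.005,0],
    [-0.06,-0.015,0],
    [-0.09,-0.025,0],
    [-0.12,-0.035,0.01],
    [-0.15,-0.045,0.02],
    [-0.18,-0.055,0.03],
    [-0.21,-0.065,0.05],
    [-0.238,-0.076,0.05],
  ],
  rot=[
    [0,0,-10],
    [0,0,-20],
    [0,0,-30],
    [0,0,-40],
    [0,0,-50],
    [0,0,-60],
    [0,0,-70],
    [0,0,-80],
  ],
  claw=0.06,
  grip_force=40,
)

```text
clock: 18.32
eef_pos: [448.4, -171.4, 207.3]
tcp_rot: [-3.14, 0.005, -0.0]
contact_force: [0.1, 0.4, 0.6]
opening: 0.701
grasp_force: 0.0
```

Emit:
carry_out(
  delta_pos=[
    [0,0,0],
    [0,0,0],
    [0,0,0],
  ],
  rot=[
    [0,0,-8.9],
    [0,0,-8.9],
    [0,0,-8.9],
  ],
)

```text
clock: 18.7
eef_pos: [449.9, -173.3, 209.4]
tcp_rot: [-3.141, 0.001, 0.145]
contact_force: [-1.1, 0.7, 0.8]
opening: 0.7
grasp_force: 0.0
```

```bash
python3 c.py 10|grep -v "'"; python3 -c "
from h import *
to(450,-173,90,8.5)"; python3 v.py 10
```

```text
orange top [450.7 190.9] 26 [ 530.5 -400.   143. ]
orange side [297.4 314.5] 34 [ 531.8 -403.6  143. ]
green top [496.1 203.1] 29 [ 490.5 -528.4  143. ]
green side [268.7 367.8] 71 [ 490.8 -532.3  143. ]
blue top [459.9 229.8] 35 [ 416.  -417.2  143. ]
blue side [247.8 315.2] 52 [ 416.5 -419.7  143. ]
-> [0.0001, -0.0004, 0.1198] [-0.0, 0.0, -0.1] rows 1.9 t 18.8
[ 450.19037286 -173.45020122  210.03101516] [-3.14147393e+00  1.84541920e-04  1.47321863e-01] 18.9
```

View pics/v10.png

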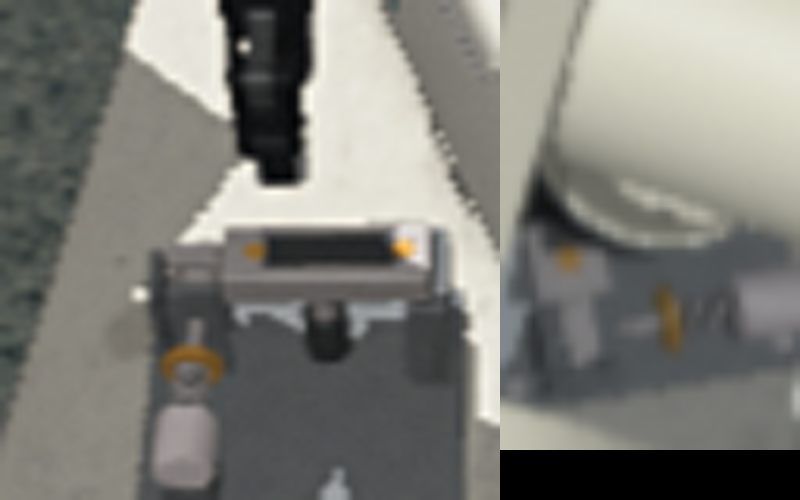

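The side crop shows the link raised on its lifter, with dots at (276,245) and (299,245), and the collar home. Blue is back at the mark, so I go down to grasp.

Emit:
carry_out(
  delta_pos=[
    [0,0,0.05],
    [0,0,0.09],
    [0,0,0.11],
    [0,0,0.119],
    [0,0,0.119],
  ],
  rot=[
    [0,0,0],
    [0,0,0],
    [0,0,0],
    [0,0,0],
    [0,0,0],
  ],
)

```text
clock: 19.52
eef_pos: [450.3, -173.3, 91.1]
tcp_rot: [-3.141, 0.0, 0.149]
contact_force: [0.6, -0.4, 0.4]
opening: 0.704
grasp_force: 0.0
```

Emit:
carry_out(
  delta_pos=[
    [0,0,0],
    [0,0,0],
    [0,0,0],
    [0,0,0],
    [0,0,0],
  ],
  rot=[
    [0,0,0],
    [0,0,0],
    [0,0,0],
    [0,0,0],
    [0,0,0],
  ],
  claw=0.015,
  grip_force=50,
)

```text
clock: 20.15
eef_pos: [450.9, -173.3, 91.5]
tcp_rot: [3.141, -0.001, 0.149]
contact_force: [0.1, 1.1, 3.0]
opening: 0.362
grasp_force: 52.8
```

```bash
python3 -c "
from h import *
s=r.sense();print(s)"
```

```text
{'clock': 20.15, 'qpos': array([-3.70192671e-01,  3.71879592e-01,  2.06361441e+00,  1.56696313e-04,
        7.04842987e-01,  1.05135252e+00]), 'qvel': array([-8.58901818e-04,  1.67244850e-03,  9.04923805e-05,  1.20869139e-03,
       -1.04364014e-03, -1.42004983e-03]), 'joint_efforts': array([ -0.53958323, -47.95201063, -20.10695994,  -0.38058842,
         0.51036984,  -0.12271901]), 'eef_pos': array([ 450.88306196, -173.33728282,   91.4970049 ]), 'tcp_rot': array([ 3.14105761e+00, -1.14050295e-03,  1.49132145e-01]), 'contact_force': array([0.1101838 , 1.12034736, 2.95936538]), 'wrist_torque': array([ 0.09411329, -0.3123033 , -0.13106134]), 'grasp_force': 52.77272880077362, 'opening': 0.36190007750786435}
```

Emit:
carry_out(
  delta_pos=[
    [0,0,0],
    [0,0,0],
    [0,0,0],
    [0,0,-0.006],
    [0,0,-0.0115],
    [0,0,-0.0115],
  ],
  rot=[
    [0,0,0],
    [0,0,0],
    [0,0,0],
    [0,0,0],
    [0,0,0],
    [0,0,0],
  ],
  claw=0.05,
)

```text
clock: 20.9
eef_pos: [450.7, -173.4, 103.3]
tcp_rot: [3.141, -0.001, 0.149]
contact_force: [-0.3, -0.4, -0.8]
opening: 0.587
grasp_force: 0.0
```

Emit:
carry_out(
  delta_pos=[
    [0,0,0],
    [0,0,0],
    [0,0,0],
    [0,0,0],
    [0,0,0],
  ],
  rot=[
    [0,0,0],
    [0,0,0],
    [0,0,0],
    [0,0,0],
    [0,0,0],
  ],
  claw=0.015,
  grip_force=60,
)

```text
clock: 21.52
eef_pos: [450.4, -173.2, 102.7]
tcp_rot: [3.142, -0.0, 0.149]
contact_force: [-0.5, -1.3, 1.9]
opening: 0.354
grasp_force: 64.2
```

Emit:
carry_out(
  delta_pos=[
    [0,0,-0.01],
    [0,0,-0.03],
    [0,0,-0.07],
    [0,0,-0.11],
    [0,0,-0.15],
    [0,0,-0.19],
    [0,0,-0.21],
    [0,0,-0.21],
  ],
  rot=[
    [0,0,0],
    [0,0,0],
    [0,0,0],
    [0,0,0],
    [0,0,0],
    [0,0,0],
    [0,0,0],
    [0,0,0],
  ],
)

```text
clock: 22.52
eef_pos: [450.7, -173.3, 314.3]
tcp_rot: [3.14, -0.002, 0.149]
contact_force: [0.5, 0.5, -1.5]
opening: 0.356
grasp_force: 63.9
```

```bash
python3 - <<'E'
from h import *
im=r.grab_frame("side");cv2.imwrite("pics/side11.png",im);t=r.grab_frame("top");cv2.imwrite("pics/top11.png",t)
e=r.sense()["eef_pos"];u,v=map(int,proj("side",e-[0,0,20]));print(u,v,e)
cv2.imwrite("pics/e.png",cv2.resize(im[max(v-40,0):v+50,u-50:u+60],(733,600),interpolation=cv2.INTER_CUBIC))
to(300,0,310,60)
E
```

```text
277 196 [ 449.67741406 -172.93706573  311.99688537]
-> [-0.1223, -0.1933, 0.0022] [-0.1, 0.0, -51.4] rows 4.8 t 22.625
```

View pics/e.png

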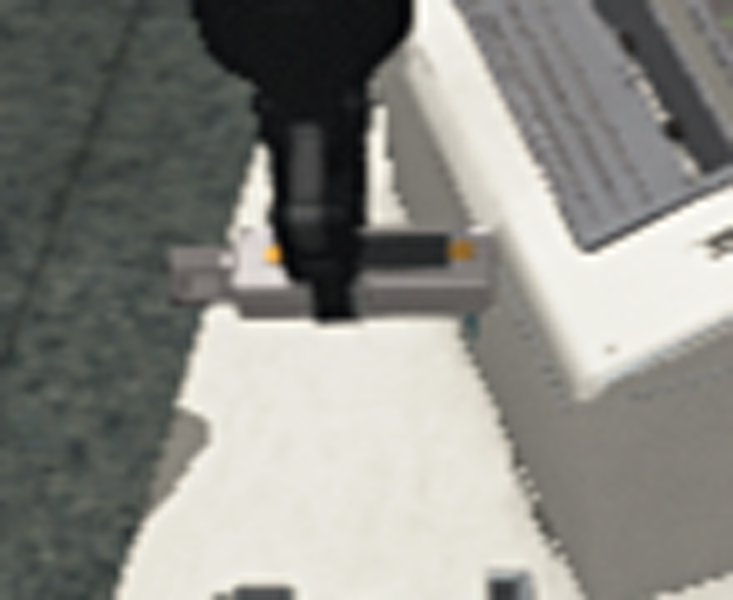

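```bash
python3 - <<'E'
from h import *
for n,p,zs in(("near corner",(262,243),(180,)),("desk left corner",(222,180),(180,)),("screen lower-left",(212,161),(200,300,400)),("head left low",(190,163),(200,300,400)),("marker",(190,172),(10,)),("joystick",(150,185),(20,))):
    for z in zs: print(n,z,atz("top",*p,z).round(0)[:2])
print(proj("top",[472,361,4]))
t=cv2.imread("pics/top0.png")
cv2.imwrite("pics/f.png",cv2.resize(t[130:260,160:290],(600,600),interpolation=cv2.INTER_CUBIC))
m=cv2.inRange(cv2.cvtColor(t,cv2.COLOR_BGR2HSV),(100,150,80),(120,255,255))[190:258,185:235]
pts=np.argwhere(m)[:,::-1]+[185,190];b=cv2.boxPoints(cv2.minAreaRect(pts.astype(np.float32)))
print([atz("top",*p,14).round(0)[:2].tolist() for p in b],atz("top",*b.mean(0),14))
E
```

```text
near corner 180 [392. 148.]
desk left corner 180 [576. 264.]
screen lower-left 200 [628. 288.]
screen lower-left 300 [601. 256.]
screen lower-left 400 [573. 224.]
head left low 200 [624. 351.]
head left low 300 [597. 313.]
head left low 400 [570. 275.]
marker 10 [643. 423.]
joystick 20 [601. 551.]
[207.60258935 222.52851665]
[[553.0, 419.0], [561.0, 319.0], [394.0, 300.0], [387.0, 397.0]] [472.99874257 358.62465458  14.        ]
```

View pics/f.png

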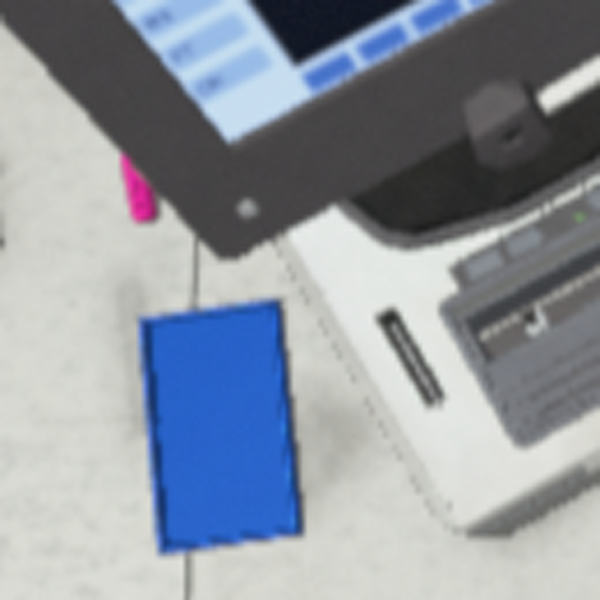

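```bash
python3 - <<'E'
from h import *
for p in((400,-130),(350,-80),(335,-30),(330,20),(330,70),(330,120),(335,170),(340,220)): to(*p,312,8.5)
E
```

```text
-> [-0.0427, -0.0498, 0.0001] [-0.0, 0.1, 0.1] rows 1.1 t 22.625
-> [-0.0848, -0.1067, 0.0001] [-0.0, 0.1, 0.1] rows 2.2 t 22.625
-> [-0.0921, -0.1584, 0.0002] [-0.0, 0.1, 0.1] rows 2.9 t 22.625
-> [-0.0897, -0.2086, 0.0002] [-0.0, 0.1, 0.1] rows 3.6 t 22.625
-> [-0.0822, -0.258, 0.0002] [-0.0, 0.1, 0.1] rows 4.3 t 22.625
-> [-0.0748, -0.3075, 0.0002] [-0.0, 0.1, 0.1] rows 5.1 t 22.625
-> [-0.0624, -0.3562, 0.0002] [-0.0, 0.1, 0.1] rows 5.8 t 22.625
-> [-0.05, -0.4049, 0.0003] [-0.0, 0.1, 0.1] rows 6.5 t 22.625
```

Emit:
carry_out(
  delta_pos=[
    [-0.022,-0.02,0],
    [-0.05,-0.055,0],
    [-0.075,-0.09,0],
    [-0.088,-0.13,0],
    [-0.092,-0.17,0],
    [-0.09,-0.21,0],
    [-0.084,-0.245,0],
    [-0.081,-0.265,0],
  ],
  rot=[
    [0,0,0],
    [0,0,0],
    [0,0,0],
    [0,0,0],
    [0,0,0],
    [0,0,0],
    [0,0,0],
    [0,0,0],
  ],
)

```text
clock: 23.62
eef_pos: [329.8, 78.1, 311.4]
tcp_rot: [-3.141, 0.002, 0.151]
contact_force: [0.3, -0.5, -1.3]
opening: 0.356
grasp_force: 63.9
```

```bash
python3 - <<'E'
from h import *
print(r.sense()["opening"],r.sense()["grasp_force"])
for p in((335,130,312),(345,200,312),(355,270,312),(365,330,300),(400,361,290),(440,361,270),(470,361,240)): to(*p,7.5)
E
```

```text
0.3556532848829848 63.927966356277466
-> [0.0129, -0.0505, -0.0006] [-0.0, 0.1, 1.1] rows 0.8 t 23.625
-> [0.0333, -0.1182, -0.0006] [-0.0, 0.1, 1.1] rows 2.0 t 23.625
-> [0.0537, -0.186, -0.0007] [-0.0, 0.1, 1.1] rows 3.1 t 23.625
-> [0.0726, -0.2438, 0.0113] [-0.0, 0.1, 1.1] rows 4.1 t 23.625
-> [0.1119, -0.2692, 0.0212] [-0.0, 0.1, 1.1] rows 4.7 t 23.625
-> [0.1514, -0.2632, 0.0411] [-0.0, 0.1, 1.1] rows 4.9 t 23.625
-> [0.1812, -0.2587, 0.071] [-0.0, 0.1, 1.1] rows 5.2 t 23.625
```

Emit:
carry_out(
  delta_pos=[
    [0.008,-0.03,0],
    [0.02,-0.075,0],
    [0.033,-0.12,0],
    [0.045,-0.16,0],
    [0.057,-0.2,0],
    [0.075,-0.24,0.01],
    [0.1,-0.262,0.02],
    [0.11,-0.268,0.02],
  ],
  rot=[
    [0,0,1],
    [0,0,1],
    [0,0,1],
    [0,0,1],
    [0,0,1],
    [0,0,1],
    [0,0,1],
    [0,0,1],
  ],
)

```text
clock: 24.62
eef_pos: [399.5, 358.6, 290.2]
tcp_rot: [3.139, 0.003, 0.133]
contact_force: [-0.7, -0.8, -1.3]
opening: 0.357
grasp_force: 63.9
```

Emit:
carry_out(
  delta_pos=[
    [0.02,0.003,0.02],
    [0.045,0.006,0.05],
    [0.065,0.009,0.09],
    [0.07,0.01,0.13],
    [0.07,0.01,0.17],
    [0.07,0.01,0.2],
    [0.07,0.01,0.215],
    [0.07,0.01,0.215],
  ],
  rot=[
    [0,0,0],
    [0,0,0],
    [0,0,0],
    [0,0,0],
    [0,0,0],
    [0,0,0],
    [0,0,0],
    [0,0,0],
  ],
)

```text
clock: 25.62
eef_pos: [470.0, 356.7, 77.0]
tcp_rot: [3.141, 0.002, 0.131]
contact_force: [0.2, -0.2, -1.1]
opening: 0.359
grasp_force: 63.9
```

```bash
python3 - <<'E'
from h import *
s=r.sense();print(s["contact_force"],s["eef_pos"],s["tcp_rot"])
to(471,360,40,7.2); to(471,360,34,7.2)
t=r.grab_frame("top");cv2.imwrite("pics/top12.png",t)
cv2.imwrite("pics/g.png",cv2.resize(t[150:290,140:300],(800,700)[:2] if 0 else (640,560),interpolation=cv2.INTER_CUBIC))
E
```

```text
[ 0.20624698 -0.24380738 -1.1174259 ] [469.96787941 356.70063583  77.02491876] [3.14052829e+00 1.84028371e-03 1.31359312e-01]
-> [0.0015, -0.0032, 0.037] [0.1, 0.1, 0.3] rows 0.6 t 25.625
-> [0.0015, -0.0032, 0.043] [0.1, 0.1, 0.3] rows 0.7 t 25.625
```

View pics/g.png

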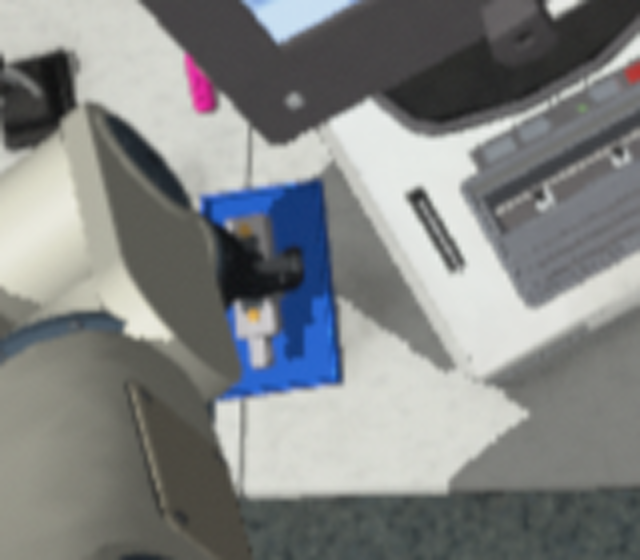

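The link hangs level over the middle of the tray (centre about crop (252,285) and tray centre (270,290), with parallax shifting it left). That was one view over the limit of 10, so I'll view no more.

Emit:
carry_out(
  delta_pos=[
    [0.001,-0.003,0.02],
    [0.001,-0.003,0.033],
    [0.001,-0.003,0.039],
    [0.001,-0.003,0.041],
    [0.001,-0.003,0.041],
    [0.001,-0.003,0.041],
  ],
  rot=[
    [0,0,0],
    [0,0,0],
    [0,0,0],
    [0,0,0],
    [0,0,0],
    [0,0,0],
  ],
)

```text
clock: 26.42
eef_pos: [471.4, 360.7, 37.1]
tcp_rot: [-3.141, -0.001, 0.132]
contact_force: [-0.4, 0.6, -0.8]
opening: 0.357
grasp_force: 63.9
```

Emit:
carry_out(
  delta_pos=[
    [0,0,0.001],
    [0,0,0.002],
    [0,0,0.003],
    [0,0,0.003],
  ],
  rot=[
    [0,0,0],
    [0,0,0],
    [0,0,0],
    [0,0,0],
  ],
)

```text
clock: 26.92
eef_pos: [471.1, 360.6, 33.7]
tcp_rot: [3.142, 0.0, 0.132]
contact_force: [0.5, -0.2, -0.4]
opening: 0.354
grasp_force: 64.0
```

Emit:
carry_out(
  delta_pos=[
    [0,0,0.001],
    [0,0,0.0015],
    [0,0,0.0015],
    [0,0,0.0015],
  ],
  rot=[
    [0,0,0],
    [0,0,0],
    [0,0,0],
    [0,0,0],
  ],
)

```text
clock: 27.42
eef_pos: [471.1, 360.6, 33.6]
tcp_rot: [-3.142, -0.0, 0.132]
contact_force: [-5.1, -3.8, 17.4]
opening: 0.356
grasp_force: 66.2
```

Emit:
carry_out(
  delta_pos=[
    [0,0,-0.0012],
    [0,0,-0.0012],
  ],
  rot=[
    [0,0,0],
    [0,0,0],
  ],
)

```text
clock: 27.68
eef_pos: [471.2, 360.7, 33.7]
tcp_rot: [-3.141, -0.0, 0.132]
contact_force: [-1.3, 0.4, 6.1]
opening: 0.357
grasp_force: 64.8
```

Emit:
carry_out(
  delta_pos=[
    [0,0,0],
    [0,0,0],
    [0,0,0],
    [0,0,0],
    [0,0,-0.01],
    [0,0,-0.03],
    [0,0,-0.07],
    [0,0,-0.12],
  ],
  rot=[
    [0,0,0],
    [0,0,0],
    [0,0,0],
    [0,0,0],
    [0,0,0],
    [0,0,0],
    [0,0,0],
    [0,0,0],
  ],
  claw=0.047,
)

```text
clock: 28.68
eef_pos: [470.8, 360.3, 155.4]
tcp_rot: [3.141, 0.0, 0.132]
contact_force: [-0.4, 0.1, 0.2]
opening: 0.55
grasp_force: 0.0
```

Emit:
carry_out(
  delta_pos=[
    [0,0,-0.05],
    [-0.03,0,-0.1],
    [-0.08,0,-0.12],
    [-0.13,-0.04,-0.12],
    [-0.13,-0.09,-0.12],
    [-0.13,-0.14,-0.12],
    [-0.13,-0.14,-0.12],
    [-0.13,-0.14,-0.12],
  ],
  rot=[
    [0,0,0],
    [0,0,0],
    [0,0,0],
    [0,0,0],
    [0,0,0],
    [0,0,0],
    [0,0,0],
    [0,0,0],
  ],
)

```text
clock: 29.68
eef_pos: [323.6, 481.8, 274.2]
tcp_rot: [3.142, -0.0, 0.132]
contact_force: [-0.8, 0.4, 0.4]
opening: 0.549
grasp_force: 0.0
```

```bash
python3 c.py 13 | grep -v "'"; python3 - <<'E'
from h import *
from k import seg
t=cv2.imread("pics/top13.png")
for ce,b in seg(t,(10,110,90),(30,255,255),(185,190,235,258)): print(ce,b,atz("top",*ce,24).round(1))
s=cv2.imread("pics/side13.png")
for ce,b in seg(s,(10,110,90),(30,255,255),(250,235,320,300)): print("side collar",ce,b)
for n in("link","fork_tool"):
    for d in r.cut_out(n,"top")[:2]: 
        ys,xs=np.nonzero(d["mask"]);print(n,round(d["p"],2),d["box"],atz("top",xs.mean(),ys.mean(),20 if n=="link" else 143).round(0))
print(r.sense()["eef_pos"])
E
```

```text
orange top [450.7 190.9] 26 [ 530.5 -400.   143. ]
orange side [297.  314.7] 32 [ 530.7 -404.1  143. ]
green top [496.1 203.1] 29 [ 490.5 -528.4  143. ]
green side [268.7 367.8] 71 [ 490.8 -532.3  143. ]
blue top [459.8 230. ] 39 [ 415.5 -417.1  143. ]
blue side [247.8 315.2] 52 [ 416.5 -419.7  143. ]
[204.4 208.8] [204, 208, 2, 3, 5] [515.2 366.1  24. ]
[206.4 228.8] [206, 228, 2, 3, 5] [449.7 357.9  24. ]
side collar [265.4 261.9] [261, 260, 10, 6, 35]
link 0.63 [200.4, 208.6, 212.1, 242.5] [468. 360.  20.]
link 0.39 [444.5, 223.0, 466.0, 241.4] [ 418. -440.   20.]
fork_tool 0.67 [447.9, 225.5, 466.0, 240.1] [ 411. -401.  143.]
[324.1308458  481.34521014 273.80611263]
```

```bash
python3 -c "
from rig import r
print(r.sign_off())"
```

```text
the job is handed in; nothing more can be done
None
```

I handed the job in at about 30 s: by my last measurements the link lies flat mid-tray, the fork is back in its pocket at the front mark and the spring bar is home, but no verdict came back. I viewed 11 pictures, one over your limit of 10.

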